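# Snap the orange pipe clip onto the blue pipe

## Task

Take the loose orange pipe clip and press it straight down over the blue pipe, between the two black tape bands, until its sprung arms snap past the widest part and the pipe sits fully home in it. Leave it upright on the pipe and let go.

Things in the scene. Friction and masses are not known exactly. Their poses are not given: they have to be found in the camera images.
- clip_grip (a point): Where to hold the orange plastic pipe clip (70 g, loose on the bench, mouth down, 105 mm tall): centre of its upright block, 24 mm (x) by 30 mm (y) by 42 mm (z, up), 84 mm above the bench. The block rises from a shoulder 54 mm (x) by 32 mm (y) whose top is 20 mm below this point. Two sprung arms hang from the shoulder at +x and -x. Either way round will do.
- clip_bore (a point): Centre of the clip's bore, which runs along its y; 49 mm below clip_grip, 34 mm above the lips. The arms flare to a mouth 57 mm wide inside, 69 mm outside, along x, and narrow above it to 32 mm, so the clip centres itself if started within 8 mm. Fully home, this point lies on the pipe's axis. Pressing it on takes about 12 N; it then stays on.
- blue_stand_mark (a point): Point on the axis of the blue pipe (40 mm thick, 210 mm long, level, 68 mm above the bench), midway between two black tape bands 72 mm apart (clear). y runs along the pipe, z is up. The pipe is strapped to a plywood cradle, 80 by 190 mm, fixed to the bench; the two wooden blocks that carry it are 126 mm apart (clear).
- steel_stand_mark (a point): The same point on a second, similar cradle with a bare grey metal pipe that already wears a white clip of the same kind, fully home: not to be used. The two cradles stand one behind the other, either one nearer the robot.
Things that resemble listed ones, but are neither listed nor needed, are in the scene too. Leave any turquoise or yellow look-alike of the part that bears clip_grip alone.

How it is judged:
By the outcome, as a careful person would: the job done as asked, in the order asked, and still so for the second after the job is handed in, with the robot touching nothing.
It also fails if it takes over 38 s, if anything falls off the work surface, if the arm or the gripper's body presses on something with over 40 N, if the wrist force passes 120 N, or if a joint passes its speed limit or range.

## Robot

A 6-joint arm with a two-finger parallel gripper is mounted at the origin on a cart in front of the work surface, level with it; the furniture and walls round the work are solid. World frame = base frame: x ahead of the robot, y to its left, z up, the work surface at z = 0. Lengths are in m, angles in rad, forces in N, time in s.
With the tool pointing down it reaches from about 0.35 to 0.95 m from the base axis. Payload 17.4 kg.
Tool frame: the origin (TCP) lies where the fingers leave the gripper's body, on its centre line; the fingertips stand 84 mm ahead of it and the grasp point (between the pads) lies 65 mm ahead of it; z points along the fingers, y is the line along which they close (so a half turn about z gives the same grasp; the last joint's range is limited). The gripper opens to 93 mm and grips with 3 to 60 N. Pads are 15 mm wide; open, the fingers measure 128 mm over their backs; the gripper's body (75 mm by 188 mm) begins 65 mm behind the grasp point.
Start: joints at [1.156, 0.116, 1.442, -0, 1.584, -0.038], TCP at [0.248, 0.628, 0.303] pointing down, gripper open.
Joint ranges: [-2.83, 2.83], [-0.83, 2.19], [0.07, 2.5], [-1.14, 4.28], [0.01, 3], [-2.97, 2.97]. Speed limits (rad/s): [1.89, 1.89, 2.22, 3.14, 3.14, 3.14].

## Interface

Orientations are given as a rotation vector (axis times angle).
In Python, from cell import sensors, vision, workorder gives the robot as it stands.
- The arm moves only by the tool play_rows, never from a script. Its argument "increments" is a list of rows, each a list of 3 entries, a list of its own where there are three numbers: the opening, from 0 (shut) to 1 (fully open), then the shift along the tool's x, y, z in m, then the turn about the tool's z in rad. A call has 1 to 10 rows; each row shifts and turns the commanded pose from where the row before left it, along the tool's axes as they then stand; what a row does not reach is not made up. A row lasts 1/8 s, in which the tool goes at most 62.5 mm and 10.7 degrees, less where a joint would pass 70% of its speed; a pose out of reach is approached as far as the arm can. A call is refused whole if a number of a shift passes 0.0625 or a number of a turn 0.188, either way. A call with a gripper value outside its range is refused whole. The fingers move at their own pace and stop on an object; "grip_force" is the grip in N (left out, the last holds). Time passes only in rows, so rows that do not move let the fingers close. It gives the time, the measured TCP pose, the force, the opening and the grip force at its end, in the units of the state.
- sensors.sense(): the state, without advancing time (a new reading comes with each control period).
- vision.grab_frame(name): name is "scene" or "side" or "wrist"; returns a dict with "image" (420x560x3 uint8, red, green, blue), "fov_y" (degrees; the focal length in pixels is half the picture's height over the tangent of half this angle, whatever the lens; pixels are square), "cx", "cy" (the principal point, pixels), "T" (4x4, takes a point from camera to world coordinates); the wrist camera has in their place "mount" (4x4, takes a point from camera to tool coordinates, whose origin is the TCP and whose axes are the flange's). Camera axes: x right, y up, looking along -z (the intrinsics and any distortion apply to the point x, -y, -z); pixel columns grow to the right and rows downward; lengths in m; the calibration is good to about 2 mm. A picture is of the moment at which its call begins: read the wrist's pose just before it. There is no depth.
- workorder.hand_in(): hands the job in; it is judged then, once.
Trained networks look in the newest picture that a camera, given by its name, has taken for a name from the list of things; names that differ only in an ending like _2 or _b are one class to them, and where a whole thing is asked for, a point or a joint stands for the part that bears it (a point fixed in the world has none). Each returns a list of dicts, best first, with "confidence" (0 to 1); they miss things now and then, are a little off and sometimes report something else, mostly with a low value. They report only what shows in the picture. A call takes as long as a camera call. They do not tell look-alikes from the thing itself.
- vision.search_frame(camera, thing): "rect" ([left, top, width, height] in pixels, round what is visible of it).
- vision.mark_of(camera, thing): "xy" ([column, row] in pixels: a listed point, or the origin of a listed thing).
The state is a dict: "clock": time; "joint_pos": joint angles; "qvel": joint speeds; "effort": joint torques, N m; "tool_pos": TCP position; "orientation": TCP orientation; "ft_force": force on the tool from outside, world axes, zero at the start; "ft_torque": the same for the moment, N m; "opening": finger opening in m; "grasp_force": force on a finger pad.
Only numpy, scipy, OpenCV 4.12 (cv2) and the standard library are available. Lean on these libraries where they do the work, as an engineer would, in place of code of your own. Each camera call takes 0.05 s, during which the arm holds its last target. There are 200 camera calls.

## Working session

There is one attempt and no reset: what is moved stays moved. The work goes in short steps, Python scripts to look and compute and a tool call to move; the robot and the scene stay as the last step left them, time stands still between calls to the robot, and variables do not carry over. Pictures are saved under pics/ and viewed, at most 10 in all, crops included, and the job is handed in when it is done.

Besides the shell and the picture viewer there is one more tool, called after "Call:" in YAML: its name, and indented under it one key for each argument. play_rows: Moves the arm, as the interface text tells. Its arguments: {"type":"object","properties":{"increments":{"type":"array"},"grip_force":{"type":"number"}},"required":["increments"]}

```bash
mkdir -p pics; cat > h.py <<'E'
import numpy as np, cv2
from scipy.spatial.transform import Rotation as R
from cell import sensors, vision, workorder
def cam(name):
    s=sensors.sense(); f=vision.grab_frame(name)
    if 'T' in f: T=np.array(f['T'])
    else:
        W=np.eye(4); W[:3,:3]=R.from_rotvec(s['orientation']).as_matrix(); W[:3,3]=s['tool_pos']; T=W@np.array(f['mount'])
    return f,T
def save(f,n): cv2.imwrite('pics/'+n,cv2.cvtColor(f['image'],cv2.COLOR_RGB2BGR))
def fl(f): return 210/np.tan(np.radians(f['fov_y'])/2)
def dist(f):
    for k in ('dist','distortion','D'):
        if k in f: return np.array(f[k],float)
    return np.zeros(5)
def ray(f,T,p):
    F=fl(f); K=np.array([[F,0,f['cx']],[0,F,f['cy']],[0,0,1]])
    u=cv2.undistortPoints(np.array([[p]],float),K,dist(f))[0,0]
    return T[:3,3],T[:3,:3]@np.array([u[0],-u[1],-1])
def atz(f,T,p,z):
    o,d=ray(f,T,p); return o+d*(z-o[2])/d[2]
def proj(f,T,P):
    q=np.linalg.inv(T)@np.append(P,1); F=fl(f)
    K=np.array([[F,0,f['cx']],[0,F,f['cy']],[0,0,1]])
    return cv2.projectPoints(np.array([[q[0],-q[1],-q[2]]]),np.zeros(3),np.zeros(3),K,dist(f))[0].ravel()
E
python3 - <<'E'
from h import *
np.set_printoptions(precision=3,suppress=True)
for n in ('scene','side','wrist'):
    f,T=cam(n); save(f,n+'0.png'); print(n,{k:v for k,v in f.items() if k!='image'})
    for t,z in (('clip_grip',.084),('blue_stand_mark',.068),('steel_stand_mark',.068)):
        for d in vision.mark_of(n,t): print(t,d,atz(f,T,d['xy'],z))
print(sensors.sense())
E
```

```text
scene {'fov_y': 52.21969253293303, 'cx': 279.67759067013566, 'cy': 212.6518892119347, 'T': array([[ 0.537,  0.522, -0.663, -0.287],
       [-0.843,  0.351, -0.407, -0.648],
       [ 0.02 ,  0.777,  0.629,  0.81 ],
       [ 0.   ,  0.   ,  0.   ,  1.   ]])}
clip_grip {'xy': [263.6, 182.8], 'confidence': 0.96} [ 0.57  -0.064  0.084]
clip_grip {'xy': [177.1, 191.1], 'confidence': 0.91} [0.398 0.117 0.084]
clip_grip {'xy': [233.9, 216.8], 'confidence': 0.87} [ 0.396 -0.087  0.084]
clip_grip {'xy': [384.6, 262.4], 'confidence': 0.69} [ 0.459 -0.486  0.084]
blue_stand_mark {'xy': [307.1, 244.9], 'confidence': 0.81} [ 0.425 -0.295  0.068]
steel_stand_mark {'xy': [349.4, 219.2], 'confidence': 0.84} [ 0.577 -0.34   0.068]
steel_stand_mark {'xy': [261.8, 182.3], 'confidence': 0.69} [ 0.588 -0.045  0.068]
side {'fov_y': 48.48970027771897, 'cx': 274.6173903479031, 'cy': 206.34057153330156, 'T': array([[ 0.983,  0.085, -0.162,  0.325],
       [-0.182,  0.357, -0.916, -1.286],
       [-0.02 ,  0.93 ,  0.367,  0.54 ],
       [ 0.   ,  0.   ,  0.   ,  1.   ]])}
clip_grip {'xy': [278.4, 268.5], 'conf
[... 441 characters left out ...]
: 67.9957275831876, 'cx': 277.0717355859255, 'cy': 207.8636060764663, 'mount': array([[-0.001,  0.963,  0.27 ,  0.074],
       [ 1.   ,  0.001,  0.001,  0.   ],
       [ 0.001,  0.27 , -0.963, -0.082],
       [ 0.   ,  0.   ,  0.   ,  1.   ]])}
{'clock': 0.6, 'joint_pos': array([ 1.156,  0.116,  1.442, -0.   ,  1.584, -0.038]), 'qvel': array([ 0.001, -0.002, -0.001,  0.001, -0.002,  0.   ]), 'effort': array([ -0.002, -72.071, -62.254,   0.078,   0.019,  -0.   ]), 'tool_pos': array([0.248, 0.628, 0.303]), 'orientation': array([ 0.588,  3.086, -0.   ]), 'ft_force': array([ 0.59 ,  0.166, -0.075]), 'ft_torque': array([ 0.049, -0.047,  0.046]), 'grasp_force': 0.0, 'opening': 0.09294044904245041}
```

View pics/scene0.png

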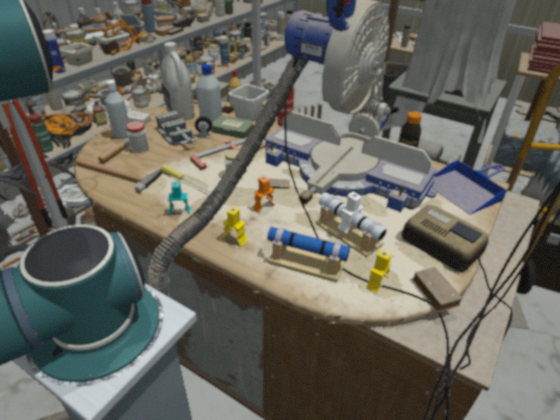

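View pics/side0.png

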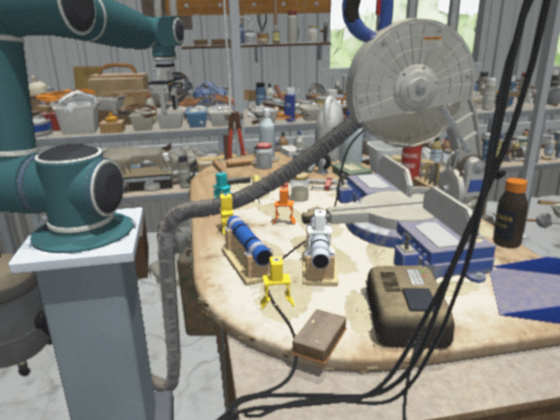

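The orange clip is at scene (263,190) and side (284,200). The look-alikes are yellow at scene (234,225) and (380,270) and turquoise at (177,195). Only the first one is orange. The blue pipe is at scene (308,244). The hose may be in the way, so I'll triangulate it and enlarge the clip.

```bash
python3 - <<'E'
from h import *
np.set_printoptions(precision=3,suppress=True)
f,T=cam('scene'); g,S=cam('side')
def tri(p,q):
    o,d=ray(f,T,p); r,e=ray(g,S,q); A=np.c_[d,-e]; t=np.linalg.lstsq(A,r-o,rcond=None)[0]
    a,b=o+d*t[0],r+e*t[1]; return (a+b)/2,np.linalg.norm(a-b)
print('grip',tri([263.6,182.8],[283.2,197]),'blue',tri([307.1,244.9],[247.1,240]),'steel',tri([349.4,219.2],[318.9,239]))
hs=np.array([[160,272],[165,255],[185,232],[210,208],[230,175],[250,140],[275,95],[298,62]],float)
hd=np.array([[168,300],[165,250],[170,222],[200,211],[240,202],[280,180],[320,150],[357,126]],float)
fine=np.vstack([np.linspace(hd[i],hd[i+1],30) for i in range(len(hd)-1)])
for p in hs:
    b=min((tri(p,q)[1],*tri(p,q)[0]) for q in fine); print(p,np.array(b))
a=cv2.resize(f['image'][150:290,150:410],None,fx=3,fy=3,interpolation=2)
b=cv2.resize(g['image'][150:290,170:350],None,fx=3,fy=3,interpolation=2)
cv2.imwrite('pics/c1.png',a[:,:,::-1]); cv2.imwrite('pics/c2.png',b[:,:,::-1])
E
```

```text
grip (array([ 0.569, -0.064,  0.08 ]), np.float64(0.008028169006765933)) blue (array([ 0.433, -0.291,  0.061]), np.float64(0.0016151009188312214)) steel (array([ 0.594, -0.334,  0.062]), np.float64(0.011897211622663358))
[160. 272.] [ 0.001  0.228  0.045 -0.056]
[165. 255.] [ 0.     0.252  0.041 -0.009]
[185. 232.] [0.001 0.331 0.038 0.016]
[210. 208.] [0.001 0.44  0.037 0.031]
[230. 175.] [0.001 0.554 0.049 0.078]
[250. 140.] [0.001 0.663 0.05  0.146]
[275.  95.] [0.002 0.816 0.059 0.237]
[298.  62.] [ 0.103  0.811 -0.018  0.307]
```

View pics/c1.png

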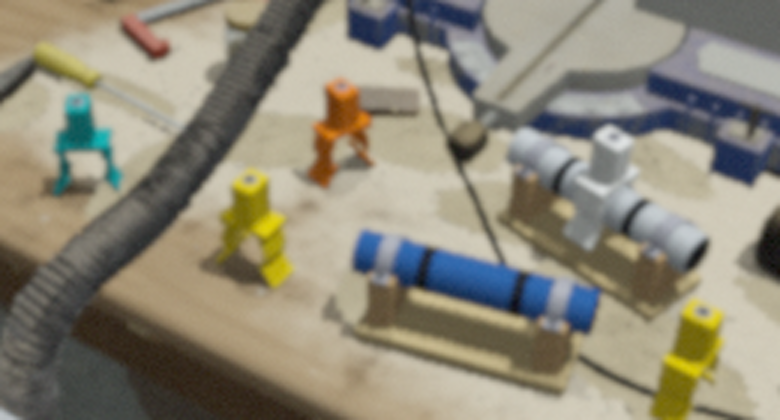

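The crop shows that the orange clip at full-frame (264,190) is the loose one. The yellow and turquoise ones are look-alikes, the blue pipe is bare between its bands, and the white clip is on the steel pipe. The hose stays below about 0.12 m near the clip, so travelling at z=0.3 is safe. I'll move above the clip now.

Call:
play_rows:
  increments:
    - [0.8,[-0.034,-0.033,0],0]
    - [0.8,[-0.034,-0.033,0],0]
    - [0.8,[-0.034,-0.033,0],0]
    - [0.8,[-0.034,-0.033,0],0]
    - [0.8,[-0.034,-0.033,0],0]
    - [0.8,[-0.034,-0.033,0],0]
    - [0.8,[-0.034,-0.033,0],0]
    - [0.8,[-0.034,-0.033,0],0]
  grip_force: 50

```text
clock: 1.7
tool_pos: [0.4045, 0.2807, 0.303]
orientation: [0.588, 3.086, 0.001]
ft_force: [-0.2, -0.2, 0.9]
opening: 0.0745
grasp_force: 0.0
```

Call:
play_rows:
  increments:
    - [0.8,[-0.034,-0.033,0],0]
    - [0.8,[-0.034,-0.033,0],0]
    - [0.8,[-0.034,-0.033,0],0]
    - [0.8,[-0.034,-0.033,0],0]
    - [0.8,[-0.034,-0.033,0],0]
    - [0.8,[-0.034,-0.033,0],0]
    - [0.8,[-0.034,-0.033,0],0]
    - [0.8,[0,0,0],0]
    - [0.8,[0,0,0],0]

```text
clock: 2.82
tool_pos: [0.5403, -0.02, 0.3027]
orientation: [-0.589, -3.086, -0.0]
ft_force: [-1.0, -0.2, 0.7]
opening: 0.0743
grasp_force: 0.0
```

```bash
python3 - <<'E'
from h import *
np.set_printoptions(precision=3,suppress=True)
f,T=cam('wrist'); save(f,'w1.png'); print(T)
for t,z in (('clip_grip',.084),('clip_bore',.035),('blue_stand_mark',.068),('steel_stand_mark',.068)):
    for d in vision.mark_of('wrist',t): print(t,d,atz(f,T,d['xy'],z))
s=sensors.sense();print(s['clock'],s['tool_pos'],s['orientation'],s['joint_pos'])
E
```

```text
[[ 0.37  -0.895 -0.25   0.471]
 [ 0.929  0.356  0.1    0.008]
 [-0.    -0.269  0.963  0.384]
 [ 0.     0.     0.     1.   ]]
clip_grip {'xy': [245.1, 239.5], 'confidence': 0.63} [ 0.569 -0.067  0.084]
clip_bore {'xy': [176.8, 88.5], 'confidence': 0.81} [ 0.402 -0.079  0.035]
clip_bore {'xy': [251.1, 223.3], 'confidence': 0.79} [ 0.568 -0.064  0.035]
clip_bore {'xy': [363.3, 10.9], 'confidence': 0.72} [0.406 0.125 0.035]
3.075 [ 0.54  -0.019  0.303] [0.586 3.086 0.   ] [-0.083 -0.179  1.729  0.     1.591 -1.278]
```

View pics/w1.png

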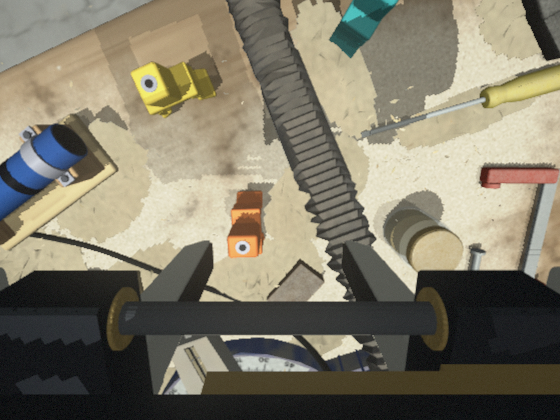

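The wrist view shows the orange clip's block top at (244,244). Its shoulder and arms run along the image vertical, so the gripper's closing line is already close to the clip's y. The hose is at right, around (340,230). Next I'll measure yaw, hose clearance and pipe direction.

```bash
python3 - <<'E'
from h import *
np.set_printoptions(precision=3,suppress=True)
f,T=cam('wrist'); g,S=cam('scene'); h,U=cam('side')
hsv=cv2.cvtColor(f['image'],cv2.COLOR_RGB2HSV)
m=((hsv[...,0]<14)&(hsv[...,1]>170)&(hsv[...,2]>120)).astype(np.uint8); m[:,300:]=0;m[:180]=0;m[265:]=0;m[:,:200]=0
print('Vs',hsv[236:256:6,232:260:6,2].tolist())
ys,xs=np.nonzero(m); print(xs.min(),xs.max(),ys.min(),ys.max())
cv2.imwrite('pics/c3.png',cv2.resize(f['image'][180:270,200:300],None,fx=6,fy=6,interpolation=2)[:,:,::-1])
# hose height: wrist points vs scene hose
hs=np.array([[210,208],[230,175],[250,140],[275,95]],float); fs=np.vstack([np.linspace(hs[i],hs[i+1],60) for i in range(3)])
for p in ([300,130],[325,190],[350,240]):
    o,d=ray(f,T,p); best=[]
    for q in fs:
        r,e=ray(g,S,q); t=np.linalg.lstsq(np.c_[d,-e],r-o,rcond=None)[0]; best.append((np.linalg.norm(o+d*t[0]-r-e*t[1]),*(o+d*t[0])))
    print('hose',p,np.array(min(best)))
for n,F,M,c in (('scene',g,S,(220,260,260,360)),('side',h,U,(215,265,220,272))):
    hv=cv2.cvtColor(F['image'],cv2.COLOR_RGB2HSV); b=((abs(hv[...,0].astype(int)-108)<10)&(hv[...,1]>150)).astype(np.uint8)
    k=np.zeros_like(b);k[c[0]:c[1],c[2]:c[3]]=b[c[0]:c[1],c[2]:c[3]]
    P=np.argwhere(k)[:,::-1].astype(np.float32); vx,vy,x,y=cv2.fitLine(P,2,0,.01,.01).ravel()
    a=atz(F,M,[x-30*vx,y-30*vy],.075);e=atz(F,M,[x+30*vx,y+30*vy],.075); print(n,len(P),a,e,'pipe dir deg',np.degrees(np.arctan2(*(e-a)[[1,0]])))
E
```

```text
Vs [[199, 201, 204, 203, 141], [242, 226, 227, 242, 189], [243, 178, 80, 243, 213], [243, 242, 240, 242, 224]]
256 256 244 255
hose [300, 130] [0.    0.487 0.025 0.079]
hose [325, 190] [0.    0.543 0.026 0.112]
hose [350, 240] [0.001 0.587 0.03  0.133]
scene 671 [ 0.409 -0.223  0.075] [ 0.442 -0.372  0.075] pipe dir deg -77.5216208379081
side 367 [ 0.399 -0.157  0.075] [ 0.459 -0.423  0.075] pipe dir deg -77.2225708567735
```

View pics/c3.png

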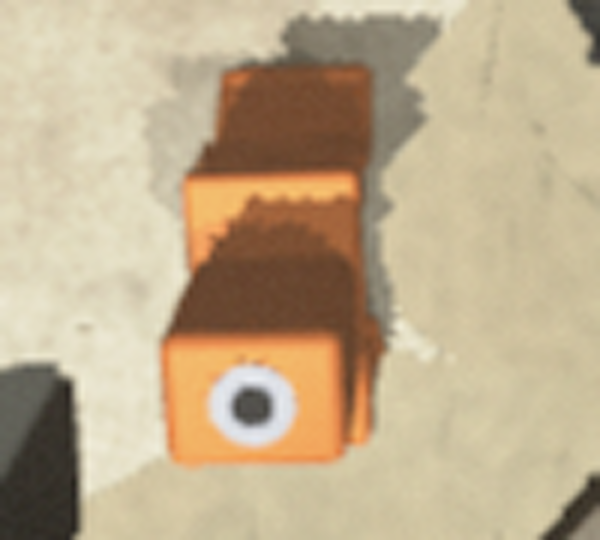

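The top face is square to the image within about 1°, so clip y is at world 68°. Closing along clip y would put the gripper body near the hose (top about 0.158 at x=0.587, y=0.03). I'll grip across clip x instead, turning the tool +90°. First I'll check the saw clearance on that side.

```bash
python3 - <<'E'
from h import *
np.set_printoptions(precision=3,suppress=True)
f,T=cam('wrist'); g,S=cam('scene')
print('top face',atz(f,T,[242.5,246.5],.105), 'saw arm',[atz(f,T,[200,345],z) for z in (.05,.1)],'turntable front',[atz(f,T,[270,340],z) for z in (.05,.1)])
for p in ([310,187],[305,197],[340,168],[300,170]): print(p,atz(g,S,p,.05),atz(g,S,p,.1))
d=[np.array([0.569,-0.067])-sensors.sense()['tool_pos'][:2]]; M=R.from_rotvec(sensors.sense()['orientation']).as_matrix(); print(M, M.T@np.append(d[0],0))
E
```

```text
top face [ 0.568 -0.067  0.105] saw arm [array([ 0.691, -0.185,  0.05 ]), array([ 0.658, -0.156,  0.1  ])] turntable front [array([ 0.717, -0.099,  0.05 ]), array([ 0.68 , -0.083,  0.1  ])]
[310, 187] [ 0.671 -0.166  0.05 ] [ 0.608 -0.198  0.1  ]
[305, 197] [ 0.619 -0.179  0.05 ] [ 0.559 -0.21   0.1  ]
[340, 168] [ 0.819 -0.195  0.05 ] [ 0.746 -0.225  0.1  ]
[300, 170] [ 0.735 -0.093  0.05 ] [ 0.668 -0.13   0.1  ]
[[-0.93   0.368  0.   ]
 [ 0.368  0.93  -0.   ]
 [-0.     0.    -1.   ]] [-0.044 -0.033  0.   ]
```

Clear on that side. I'll shift, then turn.

Call:
play_rows:
  increments:
    - [0.8,[-0.044,-0.033,0],0]
    - [0.8,[0,0,0],0.1745]
    - [0.8,[0,0,0],0.1745]
    - [0.8,[0,0,0],0.1745]
    - [0.8,[0,0,0],0.1745]
    - [0.8,[0,0,0],0.1745]
    - [0.8,[0,0,0],0.1745]
    - [0.8,[0,0,0],0.1745]
    - [0.8,[0,0,0],0.1745]
    - [0.8,[0,0,0],0.1745]

```text
clock: 4.58
tool_pos: [0.5692, -0.0671, 0.3027]
orientation: [-2.603, -1.759, 0.0]
ft_force: [0.2, 0.1, -0.4]
opening: 0.0742
grasp_force: 0.0
```

Call:
play_rows:
  increments:
    - [0.8,[0,0,0.03],0]
    - [0.8,[0,0,0.03],0]
    - [0.8,[0,0,0],0]
    - [0.8,[0,0,0],0]

```text
clock: 5.08
tool_pos: [0.5695, -0.0672, 0.2441]
orientation: [2.597, 1.766, 0.001]
ft_force: [0.3, -0.1, 0.7]
opening: 0.0743
grasp_force: 0.0
```

```bash
python3 - <<'E'
from h import *
np.set_printoptions(precision=3,suppress=True)
f,T=cam('wrist'); save(f,'w2.png')
s=sensors.sense();M=R.from_rotvec(s['orientation']).as_matrix();print(s['tool_pos'],M)
for d in vision.mark_of('wrist','clip_grip'):
    P=atz(f,T,d['xy'],.084); print(d,P,M.T@(P-s['tool_pos']))
E
```

```text
[ 0.57  -0.067  0.244] [[ 0.368  0.93   0.002]
 [ 0.93  -0.368 -0.   ]
 [ 0.     0.002 -1.   ]]
{'xy': [274.4, 216.0], 'confidence': 0.73} [ 0.568 -0.066  0.084] [ 0.    -0.002  0.16 ]
```

View pics/w2.png

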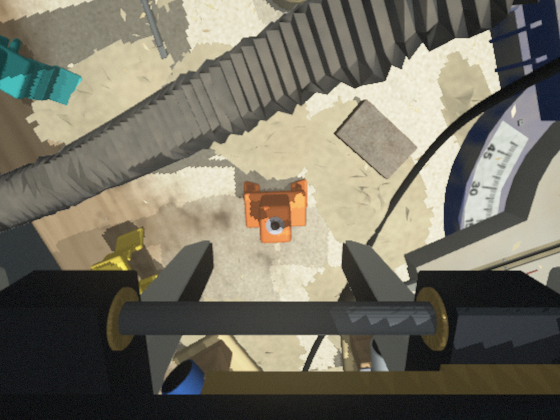

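The clip is centred between the fingers (block top at about (275,228)) and square to them. I'll descend, close and lift.

Call:
play_rows:
  increments:
    - [0.8,[0,-0.001,0.03],0]
    - [0.8,[0,0,0.03],0]
    - [0.8,[0,0,0.02],0]
    - [0.8,[0,0,0.01],0]
    - [0.8,[0,0,0],0]
    - [0,[0,0,0],0]
    - [0,[0,0,0],0]
    - [0,[0,0,0],0]
    - [0,[0,0,0],0]
    - [0,[0,0,0],0]

```text
clock: 6.42
tool_pos: [0.5683, -0.0668, 0.1528]
orientation: [2.598, 1.766, 0.0]
ft_force: [0.0, -0.2, 0.3]
opening: 0.0292
grasp_force: 0.0
```

Call:
play_rows:
  increments:
    - [0,[0,0,0],0]
    - [0,[0,0,0],0]
    - [0,[0,0,0],0]
    - [0,[0,0,0],0]

```text
clock: 6.92
tool_pos: [0.5683, -0.0668, 0.1527]
orientation: [-2.598, -1.766, 0.0]
ft_force: [0.5, 0.2, -0.5]
opening: 0.024
grasp_force: 49.6
```

Gripped (24 mm, 50 N). I'll lift and carry the clip above the blue pipe.

Call:
play_rows:
  increments:
    - [0,[0,0,-0.02],0]
    - [0,[0,0,-0.04],0]
    - [0,[0,0,-0.045],0]
    - [0,[0,0,-0.045],0]
    - [0,[0,0,0],0]
    - [0,[0,0,0],0]

```text
clock: 7.68
tool_pos: [0.5681, -0.0667, 0.3029]
orientation: [2.598, 1.766, 0.0]
ft_force: [-0.9, 0.2, -0.7]
opening: 0.0235
grasp_force: 49.6
```

Call:
play_rows:
  increments:
    - [0,[-0.033,-0.0055,0],0]
    - [0,[-0.033,-0.0055,0],0]
    - [0,[-0.033,-0.0055,0],0]
    - [0,[-0.033,-0.0055,0],0]
    - [0,[-0.033,-0.0055,0],0]
    - [0,[-0.033,-0.0055,0],0]
    - [0,[-0.033,-0.0055,0],0]
    - [0,[-0.033,-0.0055,0],0]

```text
clock: 8.68
tool_pos: [0.4294, -0.2968, 0.3015]
orientation: [-2.596, -1.765, 0.001]
ft_force: [-0.0, 0.6, -1.0]
opening: 0.0238
grasp_force: 49.6
```

Call:
play_rows:
  increments:
    - [0,[0,0,0],-0.15]
    - [0,[0,0,0],-0.15]
    - [0,[0,0,0],-0.15]
    - [0,[0,0,0],-0.15]
    - [0,[0,0,0],0]
    - [0,[0,0,0],0]

```text
clock: 9.43
tool_pos: [0.4302, -0.296, 0.3022]
orientation: [-1.964, -2.451, 0.0]
ft_force: [0.1, -0.5, 0.5]
opening: 0.0239
grasp_force: 49.6
```

```bash
python3 - <<'E'
from h import *
np.set_printoptions(precision=3,suppress=True)
f,T=cam('wrist'); save(f,'w3.png')
s=sensors.sense();M=R.from_rotvec(s['orientation']).as_matrix();print(s['tool_pos'],M,s['opening'],s['clock'])
for t,z in (('blue_stand_mark',.068),('clip_grip',s['tool_pos'][2]-.0687)):
  for d in vision.mark_of('wrist',t):
    P=atz(f,T,d['xy'],z); print(t,d,P,M.T@(P-s['tool_pos']))
g,S=cam('side');
for t in ('blue_stand_mark','clip_grip'):print([d for d in vision.mark_of('side',t)][:5])
E
```

```text
[ 0.43  -0.296  0.302] [[-0.219  0.976 -0.001]
 [ 0.976  0.219  0.   ]
 [ 0.001 -0.    -1.   ]] 0.02381558345773664 9.475
blue_stand_mark {'xy': [280.1, 193.2], 'confidence': 0.85} [ 0.433 -0.293  0.068] [0.002 0.004 0.234]
clip_grip {'xy': [274.5, 354.3], 'confidence': 0.67} [ 0.441 -0.35   0.234] [-0.055 -0.001  0.069]
clip_grip {'xy': [277.2, 267.8], 'confidence': 0.59} [ 0.431 -0.296  0.234] [-0.     0.     0.069]
[{'xy': [246.1, 236.4], 'confidence': 0.92}]
[{'xy': [221.5, 177.8], 'confidence': 0.71}, {'xy': [241.9, 171.9], 'confidence': 0.64}, {'xy': [275.1, 269.1], 'confidence': 0.6}, {'xy': [226.8, 202.1], 'confidence': 0.57}]
```

View pics/w3.png

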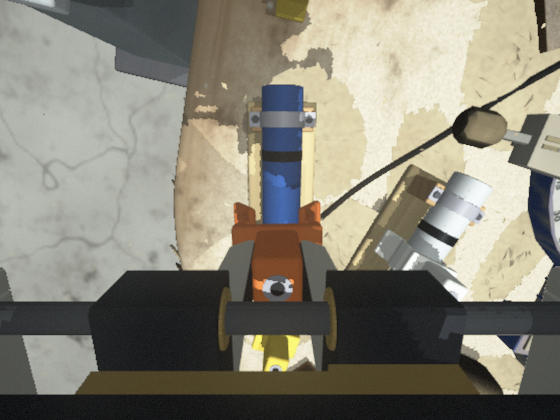

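The wrist view shows the clip held square above the blue pipe, whose edges are at about x=263 and 300. The far band is at row 156 and the pipe runs parallel to the clip's bore. I'll measure the final offset.

```bash
python3 - <<'E'
from h import *
np.set_printoptions(precision=3,suppress=True)
f,T=cam('wrist');s=sensors.sense();M=R.from_rotvec(s['orientation']).as_matrix()
h=cv2.cvtColor(f['image'],cv2.COLOR_RGB2HSV)
for r in (95,135,140,170,180,190):
    x=np.nonzero((abs(h[r,:,0].astype(int)-108)<12)&(h[r,:,1]>120)&(np.arange(560)>240)&(np.arange(560)<320))[0]
    c=(x.min()+x.max())/2; print(r,x.min(),x.max(),M.T@(atz(f,T,[c,r],.075)-s['tool_pos']))
col=h[145:168,272,2];print(col)
for r in (151,161): print(r,M.T@(atz(f,T,[281,r],.088)-s['tool_pos']))
E
```

```text
95 270 302 [0.098 0.009 0.228]
135 271 300 [0.061 0.009 0.228]
140 272 291 [0.057 0.005 0.228]
170 271 290 [0.027 0.004 0.228]
180 264 289 [ 0.017 -0.     0.228]
190 264 297 [0.007 0.004 0.228]
[105 106 104 105 108  88  60  51  48  46  50  52  49  52  46  50  77 101
 105 107 104 107 105]
151 [0.047 0.004 0.215]
161 [0.038 0.004 0.215]
```

Offset is (+2, +4) mm. I'll correct and descend.

Call:
play_rows:
  increments:
    - [0,[0.002,0.004,0],0]
    - [0,[0,0,0.03],0]
    - [0,[0,0,0.025],0]
    - [0,[0,0,0.015],0]
    - [0,[0,0,0.01],0]
    - [0,[0,0,0],0]

```text
clock: 10.52
tool_pos: [0.4338, -0.2932, 0.2226]
orientation: [-1.96, -2.455, -0.0]
ft_force: [-0.3, 0.8, 0.0]
opening: 0.024
grasp_force: 49.6
```

Call:
play_rows:
  increments:
    - [0,[0,0,0.008],0]
    - [0,[0,0,0.008],0]
    - [0,[0,0,0.006],0]
    - [0,[0,0,0.005],0]
    - [0,[0,0,0.004],0]
    - [0,[0,0,0.003],0]
    - [0,[0,0,0],0]
    - [0,[0,0,0],0]

```text
clock: 11.52
tool_pos: [0.4336, -0.2931, 0.188]
orientation: [-1.959, -2.454, 0.0]
ft_force: [1.2, -1.6, -10.7]
opening: 0.0237
grasp_force: 49.6
```

The force is now pulling down (-10.7 N), so the clip has passed the widest part. I'll go the last few mm.

Call:
play_rows:
  increments:
    - [0,[0,0,0.002],0]
    - [0,[0,0,0.001],0]
    - [0,[0,0,0],0]
    - [0,[0,0,0],0]

```text
clock: 12.02
tool_pos: [0.4338, -0.2933, 0.1859]
orientation: [1.96, 2.455, 0.0]
ft_force: [-0.3, -0.7, -2.2]
opening: 0.0234
grasp_force: 49.6
```

Call:
play_rows:
  increments:
    - [0,[0,0,0.001],0]
    - [0,[0,0,0.001],0]
    - [0,[0,0,0],0]
    - [0,[0,0,0],0]

```text
clock: 12.52
tool_pos: [0.4339, -0.2934, 0.1855]
orientation: [1.959, 2.455, -0.0]
ft_force: [-7.1, 4.6, 15.8]
opening: 0.0239
grasp_force: 49.6
```

It is hard against the stop at the expected height (0.1855), so the clip is home. I'll relax, release and withdraw.

Call:
play_rows:
  increments:
    - [0,[0,0,-0.001],0]
    - [0.7,[0,0,0],0]
    - [0.7,[0,0,0],0]
    - [0.7,[0,0,0],0]
    - [0.7,[0,0,0],0]
    - [0.7,[0,0,-0.01],0]
    - [0.7,[0,0,-0.03],0]
    - [0.7,[0,0,-0.04],0]
    - [0.7,[0,0,-0.04],0]
    - [0.7,[0,0,0],0]

```text
clock: 13.78
tool_pos: [0.4342, -0.2936, 0.3088]
orientation: [1.956, 2.451, 0.0]
ft_force: [-0.3, 0.0, -0.0]
opening: 0.065
grasp_force: 0.0
```

```bash
python3 - <<'E'
from h import *
np.set_printoptions(precision=3,suppress=True)
f,T=cam('wrist');s=sensors.sense(); print(s['clock'],s['opening'],s['ft_force'],s['tool_pos'])
g,S=cam('side'); 
for n,F,M in (('wrist',f,T),('side',g,S)):
  print(n,'expected home grip px',proj(F,M,[.4338,-.2933,.117]))
  for d in vision.mark_of(n,'clip_grip'): print(d)
a=cv2.resize(f['image'][0:420:1,100:480],(380,420)); b=cv2.resize(g['image'][190:300,200:310],(420,420),interpolation=2)
cv2.imwrite('pics/end.png',np.hstack([a,b])[:,:,::-1])
E
```

```text
13.825 0.06537453987346041 [-0.186 -0.236 -1.217] [ 0.434 -0.293  0.306]
wrist expected home grip px [275.471 204.57 ]
{'xy': [269.4, 348.9], 'confidence': 0.83}
{'xy': [277.2, 205.2], 'confidence': 0.58}
side expected home grip px [246.387 218.797]
{'xy': [224.6, 204.7], 'confidence': 0.83}
{'xy': [223.0, 178.8], 'confidence': 0.83}
{'xy': [277.1, 266.0], 'confidence': 0.65}
{'xy': [246.2, 219.0], 'confidence': 0.64}
```

View pics/end.png

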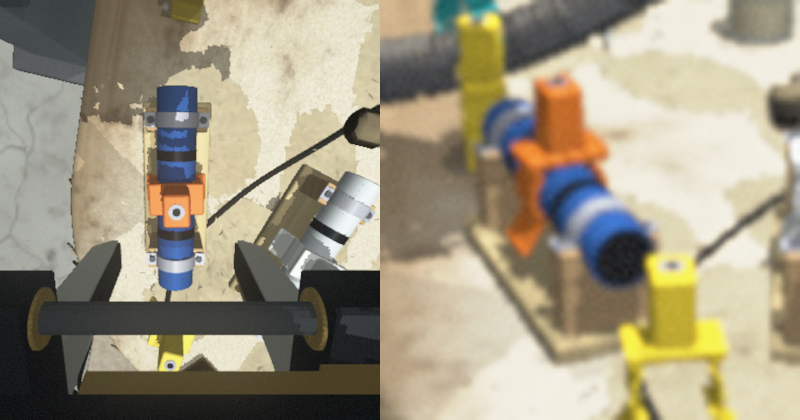

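The clip is upright on the blue pipe between the bands, at wrist (277,205) and side (246,219). Both match the predicted home position, and the gripper is clear.

```bash
python3 -c "
from cell import workorder; print(workorder.hand_in())"
```

```text
the job is handed in; nothing more can be done
None
```

The orange clip is pressed fully home, upright on the blue pipe between the two tape bands, and released; I handed the job in at about 14 s of the 38 s allowed.

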